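Close up a motorcycle airbox: lid on, draw latch hooked and snapped

ROBOT

A 6-joint arm with a two-finger parallel gripper is mounted at the origin on the work surface. World frame = base frame: x ahead of the robot, y to its left, z up, the work surface at z = 0. Lengths are in m, angles in rad, forces in N, time in s.
With the tool pointing down it reaches from about 0.25 to 0.85 m from the base axis. Payload 12.5 kg.
Tool frame: the origin (TCP) lies midway between the tips of the shut fingers; the grasp point (between the pads) lies 19 mm behind it; z points along the fingers, y is the line along which they close (so a half turn about z gives the same grasp; the last joint's range is limited). The gripper opens to 93 mm and grips with 3 to 60 N. Pads are 15 mm wide; open, the fingers measure 128 mm over their backs; the gripper's body (75 mm by 188 mm) begins 65 mm behind the grasp point.
Start: joints at [-1.285, 0.351, 1.652, -0, 1.139, -0.085], TCP at [0.199, -0.513, 0.219] pointing down, gripper open.
Joint ranges: [-2.75, 2.75], [-0.79, 2.1], [0.01, 2.65], [-1.57, 4.71], [0.07, 3.14], [-2.87, 2.87]. Speed limits (rad/s): [2.22, 2.22, 2.79, 3.14, 3.14, 3.14].

INTERFACE

Orientations are given as a unit quaternion [x, y, z, w].
In Python, from station import sense, viewer, job gives the robot as it stands.
- The arm moves only by the shell command python3 -m jog 'ROWS'. ROWS is JSON, a list of rows, each a list of 3 entries, a list of its own where there are three numbers: the opening, from 0 (shut) to 1 (fully open), then the shift along the tool's x, y, z in cm, then the turn, a rotation vector about the tool's x, y, z in rad. A call has 1 to 20 rows; each row is the pose to reach, as a shift and turn from the pose commanded when the call began, along the tool's axes at that moment; what a row does not reach only later rows make up. A row lasts 1/10 s, in which the tool goes at most 50 mm and 8.59 degrees, less where a joint would pass 70% of its speed; a pose out of reach is approached as far as the arm can. A call with a gripper value outside its range is refused whole. The fingers move at their own pace and stop on an object; the grip force is fixed at half the most. Time passes only in rows, so rows that repeat a pose let the fingers close. It gives the time, the measured TCP pose, the force, the opening and the grip force at its end, in the units of the state.
- sense(): the state, without advancing time (a new reading comes with each control period).
- viewer.grab_frame(name): name is "scene" or "top" or "wrist"; returns a dict with "color" (400x640x3 uint8, red, green, blue), "intrinsics" (3x3 intrinsics, pixels), "k1" (the pictures are not rectified: a ray, as slopes to the right and down, at radius r is drawn at 1 + k1 r^2 times it, then the intrinsics apply), "origin" and "orientation" of the camera in the world. Camera axes: x right, y up, looking along -z (the intrinsics and any distortion apply to the point x, -y, -z); pixel columns grow to the right and rows downward; lengths in m; the calibration is good to about 2 mm. A picture is of the moment at which its call begins. There is no depth.
- job.sign_off(): hands the job in; it is judged then, once.
Trained networks look in the newest picture that a camera, given by its name, has taken for a name from the list of things; names that differ only in an ending like _2 or _b are one class to them, and where a whole thing is asked for, a point or a joint stands for the part that bears it (a point fixed in the world has none). Each returns a list of dicts, best first, with "confidence" (0 to 1); they miss things now and then, are a little off and sometimes report something else, mostly with a low value. They report only what shows in the picture. A call takes as long as a camera call.
- viewer.search_frame(camera, thing): "bbox" ([centre column, centre row, width, height] in pixels, round what is visible of it).
- viewer.trace(camera, thing): "pixels" (400x640 bool, what is visible of it) and "bbox" ([centre column, centre row, width, height] in pixels, round what is visible of it).
The state is a dict: "time": time; "qpos": joint angles; "joint_velocities": joint speeds; "joint_torque": joint torques, N m; "tcp_pos": TCP position; "ee_rot": TCP orientation; "wrist_force": force on the tool from outside, world axes, zero at the start; "wrist_torque": the same for the moment, N m; "gripper_width": finger opening in m; "finger_force": force on a finger pad.
Only numpy, scipy, OpenCV 4.12 (cv2) and the standard library are available. Lean on these libraries where they do the work, as an engineer would, in place of code of your own. Each camera call takes 0.05 s, during which the arm holds its last target. There are 200 camera calls.

TASK

Put the loose lid back on the airbox, level, with its two tongues pushed fully home under the two hoods opposite the latch, then hook the latch's wire bail over the keeper on the lid and snap the lever down over centre, flat against the box, so that the latch holds the lid clamped. Leave the can, the brake caliper and the socket tray where they are, and let go of everything.

Things in the scene. Friction and masses are not known exactly. Their poses are not given: they have to be found in the camera images.
- airbox: Black motorcycle air filter box, open on top, fixed to the bench. All sizes in mm. Origin: centre of its underside, z up; its front, with the latch, faces its own -x (about the robot's right). Flat rim at z = 140, outside 150 (x) by 200 (y), 12 wide; filter inside up to z = 122. Latch boss on the front, y +-11, out to x = -101, z 74 to 140. Rubber outlet on the far face to x = 99, below z = 100.
- hoods (a point): Midpoint between the airbox's two hooded pockets at its edge oppopoint the latch, airbox frame (79, 0, 140). The pockets are centred at y = +-60, each 34 wide inside, open to -x: floor at rim height z = 140, roof z 148 to 154 over x = 79 to 95, back wall at x = 88. The lid's tongues slide in to +x under the roofs.
- lid: Loose black plastic lid, 0.3 to 0.55 kg, upright on the bench left or right. Origin: centre of its flange's underside (10 above the bench at the start). Home = airbox frame (0, 0, 140), same axes. Flange 150 x 200 x 12; dome x -55 to 65, y +-80, up to z = 60. Side skirts x +-45, y +-103 to +-106, down to z = -10, run outside the airbox flange, 3 clear.
- duct (a point): Grip point of the lid, lid frame (-12, 0, 84), near its centre of mass. It is inside the intake duct on the dome: 44 wide in y (close the fingers along y), z 58 to 100, from x = 25 to the snout at x = -88, which overhangs the latch once the lid is on.
- tongues (a point): Midpoint of the ends of the lid's two tongues, lid frame (87, 0, 0). Each tongue is 24 wide, 5 thick (z 0 to 5), at y = +-60, and sticks out of the flange's far edge from x = 75 to 87. Lower the lid level some 16 short of home, then push it to +x until the tongues meet the back walls (1 past home).
- keeper (a point): Seat of the bail's rod in the keeper, lid frame (-93, 0, 11), axes of the lid. The keeper is a trough 22 wide (y +-11) on the lid's front edge: ledge 3 below this point; outer lip 3 thick, inner face 6 out (-x), top 4 above this point; inner rib 9 inward (+x), top 3 above. The rod's centre must pass at least 7 above the seat to clear the lip.
- pivot (a point): Lever's axis, fixed on the airbox at airbox frame (-93, 0, 106), along the airbox's y; the keeper's seat is 45 straight above it when the lid is home. The rod of the bail can be 45 to 73 from it.
- lever (a joint): Angle of the steel latch lever, rad: 0 = shut, hanging straight down flat before the boss; grows as its tip swings out (-x) and up; pi/2 = straight out; stop at 2.4. Stiff, stays where left. Lever 22 wide, 66 long from the pivot. Closing it with the bail hooked takes about 3 to 4 N at the tip; dead centre at about 0.25, below that it snaps shut.
- lever_tip (a point): Point on the lever's outer face (the face to push), 55 from the pivot along the lever and 6 off the pivot's line; the lever's tip, slightly curled outward, is 11 farther.
- bail: Steel wire bail: two 5 dia. legs at y = +-15, straddling lever and keeper, and a cross rod. Origin on its pivot in the lever (16 down the lever, 4 to the box side of it), z along the legs, y along the rod. Stays where left; always on the lever's outer, upper side. Legs are sprung: stretch up to 8, 10 N per mm.
- bail_bar (a point): Centre of the bail's cross rod, 57.5 from the bail's origin; rod 6 dia., 48 long over its round ends, 9 past the leg centres each side: pinched by its ends it turns freely in the fingers, but may creep up to 8 along them on the way. Moving it moves the lever: with the rod just over the lip the lever stands near 2.0 rad, with the rod seated near 1.05.
- can: Blue spray can, 56 dia., 165 high, upright before the airbox's latch side, left or right of the latch. Origin: centre of its underside. Bystander.
- caliper: Black brake caliper, about 100 x 60 x 66 high, on the other side of the latch. Origin: under its middle. Bystander.
- tray: Steel tray of sockets, 170 x 120 x 28, on the side of the bench where the lid is not. Origin: centre of its underside. Bystander.

How it is judged:
By the outcome, as a careful person would: the job done as asked, in the order asked, and still so for the second after the job is handed in, with the robot touching nothing.
It also fails if it takes over 61 s, if anything falls off the work surface, if the arm or the gripper's body presses on something with over 40 N, if the wrist force passes 120 N, or if a joint passes its speed limit or range.

## Working session

There is one attempt and no reset: what is moved stays moved. The work goes in short steps, Python scripts to look and compute and a shell command to move; the robot and the scene stay as the last step left them, time stands still between calls to the robot, and variables do not carry over. Pictures are saved under pics/ and viewed, at most 10 in all, crops included, and the job is handed in when it is done.

```bash
ls; mkdir -p pics
cat > h.py <<'E'
import numpy as np, cv2
from scipy.spatial.transform import Rotation as R
from station import sense, viewer, job
def cam(f):
    return np.array(f['intrinsics']),f['k1'],np.array(f['origin']),R.from_quat(f['orientation']) if np.size(f['orientation'])==4 else R.from_matrix(f['orientation'])
def proj(f,P):
    K,k1,o,r=cam(f); p=r.inv().apply(np.atleast_2d(P)-o); s=np.c_[p[:,0],-p[:,1]]/(-p[:,2:3])
    s=s*(1+k1*(s**2).sum(1,keepdims=True)); return s*[K[0,0],K[1,1]]+[K[0,2],K[1,2]]
def ray(f,uv):
    K,k1,o,r=cam(f); d=(np.array(uv,float)-[K[0,2],K[1,2]])/[K[0,0],K[1,1]]; s=d.copy()
    for _ in range(20): s=d/(1+k1*(s@s))
    v=r.apply([s[0],-s[1],-1]); return o,v/np.linalg.norm(v)
def plane(f,uv,z):
    o,v=ray(f,uv); return o+v*(z-o[2])/v[2]
def tri(rs):
    A=sum(np.eye(3)-np.outer(v,v) for o,v in rs); b=sum((np.eye(3)-np.outer(v,v))@o for o,v in rs); return np.linalg.solve(A,b)
def save(f,n): cv2.imwrite('pics/'+n+'.png',f['color'][:,:,::-1])
E
python3 - <<'E'
from h import *
a=viewer.grab_frame('scene');b=viewer.grab_frame('top')
cv2.imwrite('pics/a.png',np.vstack([a['color'],b['color']])[:,:,::-1][:, :])
for n,f in(('scene',a),('top',b)):
    print(n,f['origin'],f['orientation'],f['intrinsics'],f['k1'])
    for t in ['airbox','lid','lever','bail','can','caliper','tray','duct','keeper','tongues','bail_bar','hoods','lever_tip']:
        r=viewer.search_frame(n,t); print(t,[(np.round(x['bbox']),round(x['confidence'],2)) for x in r[:2]])
im=cv2.imread('pics/a.png');cv2.imwrite('pics/a.png',cv2.resize(im,(480,600)))
save(a,'s0');save(b,'t0')
print(sense())
E
```

```text
pics
scene [1.27579188 0.56915412 0.79899007] [0.17784871 0.39660994 0.81888049 0.37484015] [[371.74834682   0.         317.49824037]
 [  0.         371.74834682 193.24502201]
 [  0.           0.           1.        ]] -0.03388558614097784
airbox [(array([334., 218.,  88.,  89.]), 0.85), (array([310., 185.,  20.,  19.]), 0.65)]
lid [(array([470., 259.,  88.,  80.]), 0.84)]
lever [(array([300., 204.,  15.,  10.]), 0.58)]
bail [(array([295., 203.,   3.,   8.]), 0.53)]
can [(array([277., 222.,  26.,  50.]), 0.74)]
caliper [(array([293., 203.,   2.,   5.]), 0.66), (array([308., 186.,  20.,  18.]), 0.52)]
tray [(array([246., 159.,  57.,  37.]), 0.77)]
duct [(array([467., 256.,  87.,  78.]), 0.9)]
keeper [(array([470., 257.,  82.,  76.]), 0.84)]
tongues [(array([469., 259.,  86.,  78.]), 0.93), (array([336., 216.,  88.,  93.]), 0.2)]
bail_bar []
hoods [(array([337., 215.,  84.,  90.]), 0.63)]
lever_tip [(array([295., 203.,   3.,   3.]), 0.27)]
top [0.39497374 0.00723427 1.4915757 ] [ 0.04543459 -0.0609982  -0.6964863   0.71352768] [[389.70978992   0.         325.13622022]
 [  0.         38
[... 816 characters left out ...]
qpos': array([-1.28457820e+00,  3.50696400e-01,  1.65177898e+00,  1.46862782e-05,
        1.13910567e+00, -8.45738409e-02]), 'joint_velocities': array([-0.00013049, -0.00029111, -0.00079972, -0.00067918, -0.00091096,
        0.00145843]), 'joint_torque': array([-8.41356450e-04, -4.97245610e+01, -2.85485727e+01,  6.99001481e-02,
        2.20371236e-02, -1.47454921e-05]), 'tcp_pos': array([ 0.19933385, -0.51260179,  0.21864253]), 'ee_rot': array([9.82863900e-01, 1.84332728e-01, 7.21921893e-06, 5.09742470e-06]), 'wrist_force': array([-1.64565791, -0.23310817, -0.05917834]), 'wrist_torque': array([ 0.03202077, -0.00716703,  0.01950083]), 'finger_force': 0.0, 'gripper_width': 0.09314321028463234}
```

Run:
```python
import cv2,numpy as np
s=cv2.imread('pics/s0.png');t=cv2.imread('pics/t0.png')
a=cv2.resize(s[140:310,220:520],(800,453),interpolation=cv2.INTER_CUBIC)
cv2.imwrite('pics/v1.png',a)
b=cv2.resize(t[130:290,160:380],(800,582),interpolation=cv2.INTER_CUBIC)
cv2.imwrite('pics/v2.png',b)
```

```text
(no output)
```

View pics/v1.png

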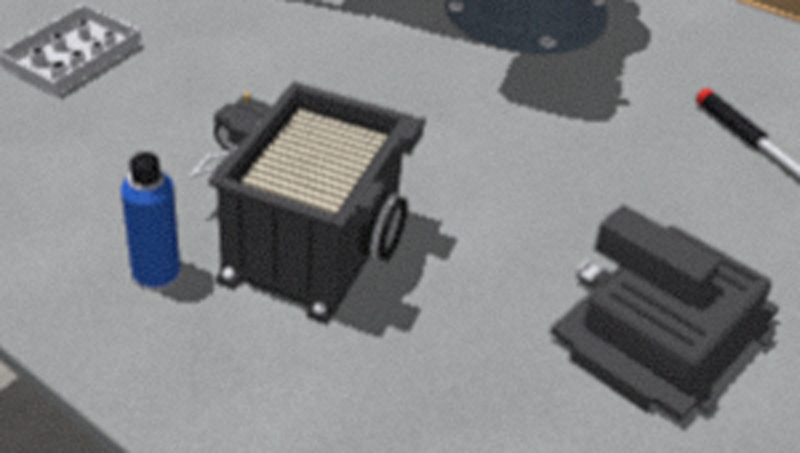

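View pics/v2.png

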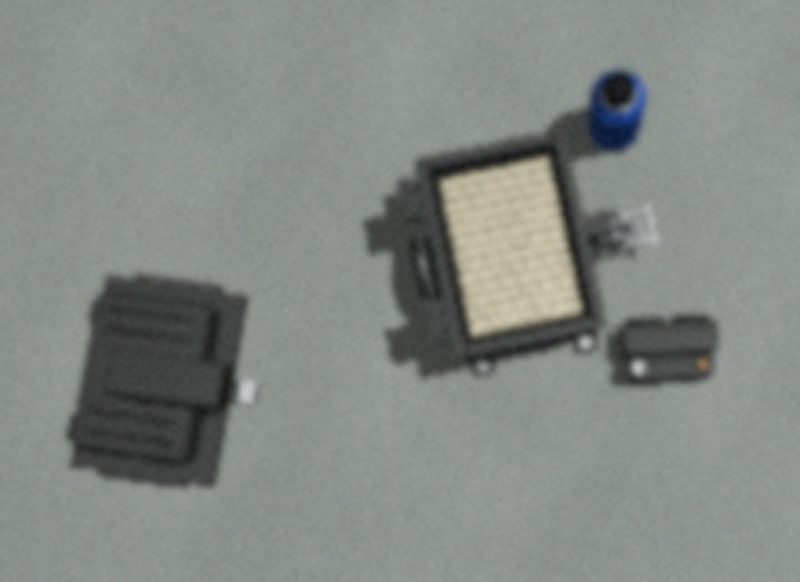

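Run:
```python
from h import *
t=viewer.grab_frame('top');w=viewer.grab_frame('wrist');s=sense()
T=R.from_quat(s['ee_rot'])
print('wristcam in tool',T.inv().apply(w['origin']-s['tcp_pos']),(T.inv()*R.from_quat(w['orientation'])).as_matrix().round(3),w['intrinsics'][0][0],w['k1'])
def c(p): return np.array([160,130])+np.array(p)/3.636
print('air rim');
for p in [(425,160),(553,143),(597,325),(468,352)]: print(plane(t,c(p),.14).round(3))
print('filter')
for p in [(438,180),(548,153),(583,310),(470,338)]: print(plane(t,c(p),.122).round(3))
print('lid')
for p in [(107,280),(245,295),(213,485),(72,467)]: print(plane(t,c(p),.022).round(3))
print('keeper',plane(t,c((248,391)),.02), 'duct', plane(t,c((232,370)),.11),plane(t,c((228,405)),.11))
print('bail',plane(t,c((655,210)),.14),plane(t,c((655,243)),.14))
print('can',plane(t,c((619,90)),.165),'cal',plane(t,c((665,350)),.05))
```

```text
wristcam in tool [ 0.07923521 -0.00032271 -0.16518789] [[ 0.     0.959  0.284]
 [ 1.    -0.    -0.001]
 [-0.     0.284 -0.959]] 291.86798205371883 -0.05424064712710068
air rim
[0.696 0.153 0.14 ]
[0.716 0.029 0.14 ]
[ 0.539 -0.018  0.14 ]
[0.51  0.104 0.14 ]
filter
[0.68  0.141 0.122]
[0.71  0.034 0.122]
[ 0.555 -0.005  0.122]
[0.525 0.104 0.122]
lid
[0.586 0.493 0.022]
[0.574 0.347 0.022]
[0.377 0.369 0.022]
[0.391 0.515 0.022]
keeper [0.47394626 0.33868423 0.02      ] duct [0.48908327 0.3351631  0.11      ] [0.45506445 0.33705245 0.11      ]
bail [ 0.652544   -0.07216175  0.14      ] [ 0.62005906 -0.07269782  0.14      ]
can [ 0.76475591 -0.03396528  0.165     ] cal [ 0.52461215 -0.09009106  0.05      ]
```

```bash
cat >> h.py <<'E'
def orient(th,phi=0):
    c,s=np.cos(th),np.sin(th); xa=np.array([c,s,0]); Z=np.array([0,0,1.])
    z=np.sin(phi)*xa-np.cos(phi)*Z; y=np.array([s,-c,0]); return R.from_matrix(np.c_[np.cross(y,z),y,z])
def goal(P,th,phi=0):
    s=sense(); T=R.from_quat(s['ee_rot'])
    print('shift cm',(T.inv().apply(np.array(P)-s['tcp_pos'])*100).round(2),'turn',(T.inv()*orient(th,phi)).as_rotvec().round(3))
E
python3 -c "
from h import *
goal((.6,.04,.30),1.80)"
```

```text
shift cm [ 57.37 -36.99  -8.13] turn [-0.    -0.    -1.429]
```

```bash
python3 -m jog '[[1,[10,-6,-8],[0,0,0]],[1,[57.4,-37,-8.1],[0,0,-1.43]],[1,[57.4,-37,-8.1],[0,0,-1.43]],[1,[57.4,-37,-8.1],[0,0,-1.43]],[1,[57.4,-37,-8.1],[0,0,-1.43]],[1,[57.4,-37,-8.1],[0,0,-1.43]],[1,[57.4,-37,-8.1],[0,0,-1.43]],[1,[57.4,-37,-8.1],[0,0,-1.43]],[1,[57.4,-37,-8.1],[0,0,-1.43]],[1,[57.4,-37,-8.1],[0,0,-1.43]],[1,[57.4,-37,-8.1],[0,0,-1.43]],[1,[57.4,-37,-8.1],[0,0,-1.43]],[1,[57.4,-37,-8.1],[0,0,-1.43]],[1,[57.4,-37,-8.1],[0,0,-1.43]],[1,[57.4,-37,-8.1],[0,0,-1.43]],[1,[57.4,-37,-8.1],[0,0,-1.43]],[1,[57.4,-37,-8.1],[0,0,-1.43]],[1,[57.4,-37,-8.1],[0,0,-1.43]]]'
python3 - <<'E'
from h import *
import pickle
w=viewer.grab_frame('wrist');save(w,'w1');pickle.dump(w,open('w1.pkl','wb'))
for t in ['airbox','lever','bail','bail_bar','lever_tip','hoods','can','caliper']:
    r=viewer.search_frame('wrist',t); print(t,[(np.round(x['bbox']),round(x['confidence'],2)) for x in r[:2]])
E
```

```text
time: 3.3
tcp_pos: [0.5998, 0.0391, 0.2998]
ee_rot: [0.622, 0.783, -0.0, 0.0]
wrist_force: [0.1, 0.9, 0.3]
gripper_width: 0.0931
finger_force: 0.0
airbox [(array([341., 160., 188., 177.]), 0.71)]
lever [(array([334., 240.,  25.,  26.]), 0.5)]
bail [(array([335., 245.,  29.,  18.]), 0.51)]
bail_bar [(array([336., 246.,  30.,  13.]), 0.52)]
lever_tip [(array([334., 238.,  29.,  22.]), 0.61)]
hoods [(array([341., 159., 187., 181.]), 0.73)]
can [(array([420., 248.,  72.,  40.]), 0.78)]
caliper [(array([259., 241.,  45.,  63.]), 0.62), (array([334., 242.,  31.,  26.]), 0.5)]
```

View pics/w1.png

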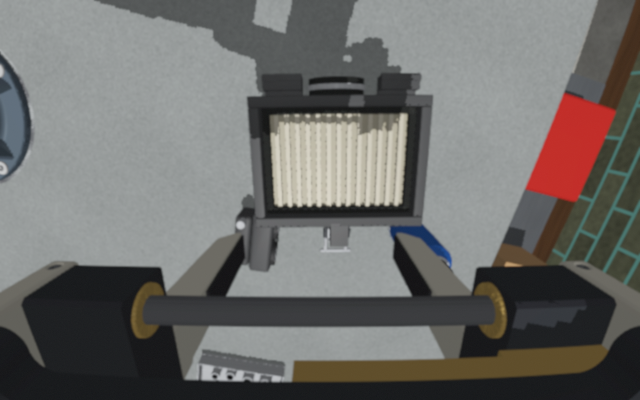

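```bash
python3 -m jog '[[1,[-5,0,0],[0,0,0]],[1,[-10,0,0],[0,0,0]],[1,[-10,0,0],[0,0,0]],[1,[-10,0,0],[0,0,0]]]'
cat > fit.py <<'E'
from h import *
from scipy.optimize import minimize
import pickle
def gray(f): return cv2.GaussianBlur(cv2.cvtColor(f['color'],cv2.COLOR_RGB2GRAY).astype(np.float32),(0,0),1.0)
def world(P,p,z0=0): 
    c,s=np.cos(p[2]),np.sin(p[2]); P=np.asarray(P,float)/1000; return np.c_[p[0]+c*P[:,0]-s*P[:,1],p[1]+s*P[:,0]+c*P[:,1],P[:,2]+z0]
def seg(a,b,n=60): return np.array(a)+(np.array(b,float)-a)*np.linspace(.03,.97,n)[:,None]
def rect(x0,x1,y0,y1,z): 
    c=[(x0,y0,z),(x1,y0,z),(x1,y1,z),(x0,y1,z)]; return [(c[i],c[(i+1)%4]) for i in range(4)]
def score(fs,segs,p,z0=0):
    t=0
    for f,g in fs:
        for a,b in segs:
            uv=proj(f,world(seg(a,b),p,z0)); d=uv[-1]-uv[0]; n=np.array([-d[1],d[0]])/np.hypot(*d)
            v=[cv2.remap(g,(uv+k*n)[:,0].astype(np.float32),(uv+k*n)[:,1].astype(np.float32),1) for k in(-1.2,1.2)]
            dd=(v[1]-v[0])[:,0]; ok=(uv[:,0]>2)&(uv[:,0]<637)&(uv[:,1]>2)&(uv[:,1]<397); t+=abs(np.mean(np.clip(dd*ok,-40,40)))
    return t/len(fs)
def fit(frames,segs,p0,z0=0,free=False):
    fs=[(f,gray(f)) for f in frames]; best=None
    g=lambda q: -score(fs,segs,np.array(p0)+np.array(q[:3])/[1000,1000,100],z0+(q[3]/1000 if free else 0))
    rng=np.random.default_rng(0); n=4 if free else 3
    c=[(rng.uniform(-1,1,n)*([12,12,5]+([8] if free else []))) for _ in range(1500)]; c.sort(key=g)
    for q in c[:6]:
        r=minimize(g,q,method='Nelder-Mead',options=dict(initial_simplex=np.vstack([q]+[q+1.5*e for e in np.eye(n)]),maxiter=300))
        if best is None or r.fun<best.fun: best=r
    q=best.x; return np.array(p0)+q[:3]/[1000,1000,100],(z0+q[3]/1000 if free else z0),-best.fun
def draw(f,segs,p,z0,box,k,name):
    x0,x1,y0,y1=box; im=cv2.resize(f['color'][y0:y1,x0:x1,::-1],None,fx=k,fy=k,interpolation=cv2.INTER_CUBIC)
    for a,b in segs:
        uv=(proj(f,world(seg(a,b),p,z0))-[x0,y0]+.5)*k
        cv2.polylines(im,[uv.astype(np.int32)],False,(0,255,0),1)
    return im
AIR=rect(-75,75,-100,100,140)+rect(-63,63,-88,88,140)
E
python3 - <<'E'
from fit import *
w2=viewer.grab_frame('wrist');save(w2,'w2');pickle.dump(w2,open('w2.pkl','wb'))
for t in ['airbox','bail','bail_bar','lever_tip','lever','can','caliper']:
    r=viewer.search_frame('wrist',t); print(t,[(np.round(x['bbox']),round(x['confidence'],2)) for x in r[:2]])
w1=pickle.load(open('w1.pkl','rb'))
p0=[.615,.067,np.deg2rad(103)]
for fr in ([w1],[w2],[w1,w2]):
    print(fit(fr,AIR,p0)); 
r=fit([w1,w2],AIR,p0,0,True);print(r)
p=r[0]
a=draw(w1,AIR,p,r[1],(235,445,70,270),3,'') ; b=draw(w2,AIR,p,r[1],(280,400,70,230),3,'')
cv2.imwrite('pics/v3.png',cv2.resize(a,(630,600)))
x=cv2.resize(w2['color'][60:260,200:460,::-1],(780,600),interpolation=cv2.INTER_CUBIC)
for A,B in AIR:
    uv=(proj(w2,world(seg(A,B),p,r[1]))-[200,60]+.5)*3; cv2.polylines(x,[uv.astype(np.int32)],False,(0,255,0),1)
cv2.imwrite('pics/v4.png',x)
E
```

```text
time: 4.15
tcp_pos: [0.623, -0.0578, 0.2993]
ee_rot: [0.622, 0.783, -0.0, -0.0]
wrist_force: [-0.0, -0.1, 0.2]
gripper_width: 0.093
finger_force: 0.0
airbox [(array([342.,  96., 204., 192.]), 0.79)]
bail [(array([337., 180.,  35.,  26.]), 0.67), (array([341.,  94., 204., 189.]), 0.29)]
bail_bar [(array([337., 180.,  30.,  19.]), 0.68), (array([428., 184.,  75.,  56.]), 0.16)]
lever_tip [(array([334., 172.,  29.,  32.]), 0.77)]
lever [(array([335., 173.,  31.,  34.]), 0.83)]
can [(array([429., 185.,  76.,  61.]), 0.87)]
caliper [(array([254., 179.,  53.,  68.]), 0.65)]
(array([0.61675906, 0.06895043, 1.81026413]), 0, np.float64(196.16162109375))
(array([0.61669838, 0.06860458, 1.80968962]), 0, np.float64(176.5124053955078))
(array([0.61675868, 0.06865389, 1.8094547 ]), 0, np.float64(185.9310302734375))
(array([0.61702833, 0.06878852, 1.81076878]), np.float64(-0.00127120227360549), np.float64(188.7776336669922))
```

View pics/v4.png

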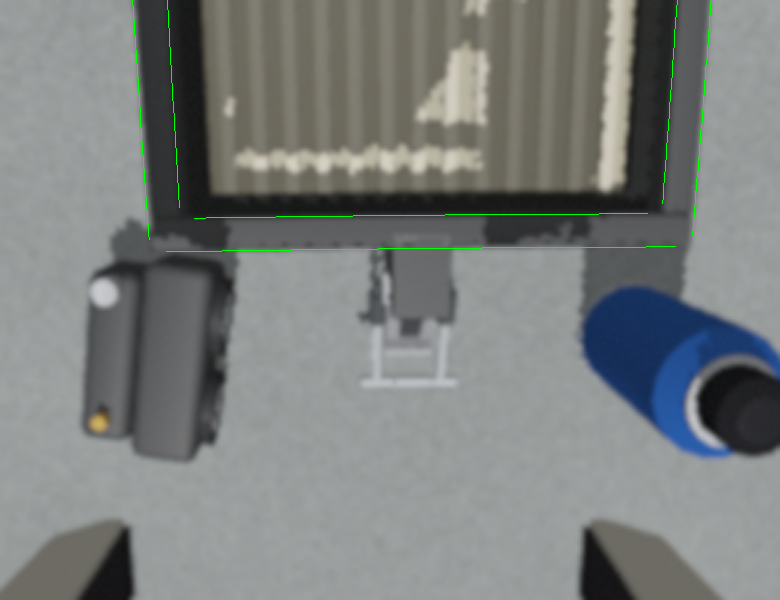

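Run:
```python
from fit import *
w1=pickle.load(open('w1.pkl','rb'));w2=pickle.load(open('w2.pkl','rb'))
p=np.array([.6168,.0687,1.8098])
def loc(P):
    d=np.array(P)-[p[0],p[1],0]; c,s=np.cos(p[2]),np.sin(p[2]); return np.array([c*d[0]+s*d[1],-s*d[0]+c*d[1],d[2]])*1000
g=gray(w1)
for u in (328,332,336,341,344): print(u,np.round(g[238:262,u]).astype(int))
g=gray(w2)
for u in (326,330,336,340): print(u,np.round(g[170:196,u]).astype(int))
print(np.round(g[187,310:360]).astype(int))
o,v=ray(w2,(336,187)); 
for z in (.04,.06,.08,.1,.12,.14): print(z,loc(plane(w2,(336,187),z)).round(1),loc(plane(w1,(336,250),z)).round(1))
print('can',loc(plane(w2,(200+755/3,60+413/3),.165)),'can from w2; caliper',[loc(plane(w2,(200+a/3,60+b/3),.066)).round() for a,b in((90,270),(220,265),(200,460),(85,430))])
```

```text
328 [143 140 143 147 150 149 149 149 148 148 152 162 174 176 169 161 155 154
 154 154 155 155 155 154]
332 [111 111 111 111 111 111 114 120 129 137 146 160 173 175 167 158 154 154
 155 156 155 154 153 154]
336 [113 113 113 112 112 112 114 119 127 135 145 159 173 176 168 159 155 154
 154 154 154 154 154 154]
341 [111 111 111 110 110 110 112 117 125 134 145 160 173 174 167 159 155 154
 154 154 154 154 155 156]
344 [110 110 110 109 109 109 112 121 137 153 165 173 177 173 165 158 155 154
 154 154 154 153 152 152]
326 [166 171 171 171 171 172 173 174 174 173 173 172 172 171 171 174 180 183
 177 166 158 156 155 155 155 154]
330 [154 152 148 143 142 147 157 165 166 163 159 157 155 153 150 154 165 174
 173 165 157 155 155 156 156 156]
336 [ 83  96 113 127 136 146 157 165 165 160 157 155 153 151 150 156 169 179
 177 167 159 156 155 155 155 156]
340 [125 131 135 136 137 144 156 165 165 162 159 157 155 152 150 156 169 179
 176 165 157 154 154 155 155 155]
[155 153 152 151 152 153 154 155 155 157 164 171 177 180 182 184 183 180
 178 176 174 173 175 177 179 179 179 179 179 179 179 178 176 175 176 179
 182 183 182 180 177 172 164 158 155 154 154 154 153 153]
0.04 [-150.   -2.   40.] [-154.4   -3.3   40. ]
0.06 [-145.    -0.9   60. ] [-144.6   -2.1   60. ]
0.08 [-140.1    0.3   80. ] [-134.7   -0.9   80. ]
0.1 [-135.2    1.5  100. ] [-124.9    0.3  100. ]
0.12 [-130.2    2.7  120. ] [-115.     1.5  120. ]
0.14 [-125.3    3.8  140. ] [-105.2    2.8  140. ]
can [-132.03290516 -119.83283227  165.        ] can from w2; caliper [array([-90., 144.,  66.]), array([-89.,  85.,  66.]), array([-182.,   99.,   66.]), array([-166.,  154.,   66.])]
```

```bash
python3 -c "
from h import *
goal((.48,.40,.32),1.48)"
```

```text
shift cm [47.71 -3.47 -2.03] turn [0.    0.    0.322]
```

```bash
python3 -m jog '[[1,[47.7,-3.5,-2],[0,0,0.32]],[1,[47.7,-3.5,-2],[0,0,0.32]],[1,[47.7,-3.5,-2],[0,0,0.32]],[1,[47.7,-3.5,-2],[0,0,0.32]],[1,[47.7,-3.5,-2],[0,0,0.32]],[1,[47.7,-3.5,-2],[0,0,0.32]],[1,[47.7,-3.5,-2],[0,0,0.32]],[1,[47.7,-3.5,-2],[0,0,0.32]],[1,[47.7,-3.5,-2],[0,0,0.32]],[1,[47.7,-3.5,-2],[0,0,0.32]],[1,[47.7,-3.5,-2],[0,0,0.32]],[1,[47.7,-3.5,-2],[0,0,0.32]],[1,[47.7,-3.5,-2],[0,0,0.32]]]'
cat >> fit.py <<'E'
LID=rect(-75,75,-100,100,12)+[((-88,-22,100),(25,-22,100)),((-88,22,100),(25,22,100)),((-88,-22,100),(-88,22,100)),((25,-22,100),(25,22,100))]
E
python3 - <<'E'
from fit import *
w=viewer.grab_frame('wrist');save(w,'w3');pickle.dump(w,open('w3.pkl','wb'))
p0=[.482,.431,np.deg2rad(85)]
for sg in (LID[:4],LID[4:],LID): print(fit([w],sg,p0,.01))
r=fit([w],LID,p0,.01,True);print(r)
p=fit([w],LID,p0,.01)[0]
cv2.imwrite('pics/v5.png',draw(w,LID,p,.01,(180,480,20,250),2.6,''))
E
```

```text
time: 5.85
tcp_pos: [0.4805, 0.3985, 0.3196]
ee_rot: [0.738, 0.674, -0.0, 0.0]
wrist_force: [-0.1, -0.3, -0.5]
gripper_width: 0.0931
finger_force: 0.0
(array([0.48327565, 0.43347782, 1.46289308]), 0.01, np.float64(67.8558349609375))
(array([0.4818189 , 0.4324214 , 1.47241878]), 0.01, np.float64(86.06385803222656))
(array([0.48223452, 0.43280467, 1.46469895]), 0.01, np.float64(150.46652221679688))
(array([0.48232302, 0.43296958, 1.46391912]), np.float64(0.010525069977326988), np.float64(150.6628875732422))
```

View pics/v5.png

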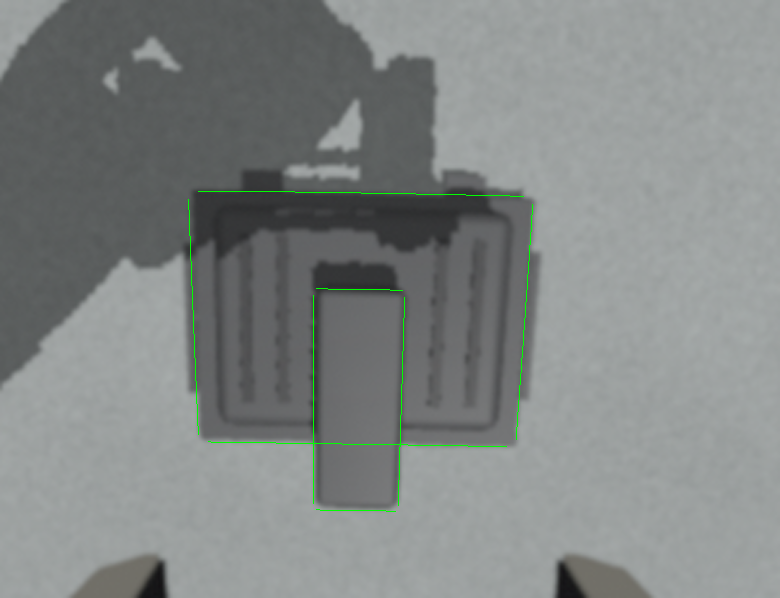

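Run:
```python
from fit import *
p=np.array([.4824,.4330,1.464]); P=world([(-12,0,75)],p)[0]; print(P); goal(P,1.464)
```

```text
[0.48112088 0.42106837 0.075     ]
shift cm [ 2.27 -0.16 24.47] turn [0.    0.    0.016]
```

```bash
python3 -m jog '[[1,[2.27,-0.16,5],[0,0,0.016]],[1,[2.27,-0.16,10],[0,0,0.016]],[1,[2.27,-0.16,15],[0,0,0.016]],[1,[2.27,-0.16,18.5],[0,0,0.016]],[1,[2.27,-0.16,21.5],[0,0,0.016]],[1,[2.27,-0.16,24.2],[0,0,0.016]],[1,[2.27,-0.16,24.45],[0,0,0.016]],[1,[2.27,-0.16,24.45],[0,0,0.016]],[0.3,[2.27,-0.16,24.45],[0,0,0.016]],[0.3,[2.27,-0.16,24.45],[0,0,0.016]],[0.3,[2.27,-0.16,24.45],[0,0,0.016]],[0.3,[2.27,-0.16,24.45],[0,0,0.016]],[0.3,[2.27,-0.16,24.45],[0,0,0.016]],[0.3,[2.27,-0.16,24.45],[0,0,0.016]]]'
```

```text
time: 7.3
tcp_pos: [0.4807, 0.4221, 0.0752]
ee_rot: [0.744, 0.669, 0.0, 0.0]
wrist_force: [0.1, -0.2, 0.9]
gripper_width: 0.0494
finger_force: 0.0
```

```bash
python3 -m jog '[[0,[0,0,0],[0,0,0]],[0,[0,0,0],[0,0,0]],[0,[0,0,0],[0,0,0]],[0,[0,0,0],[0,0,0]],[0,[0,0,-1],[0,0,0]],[0,[0,0,-3],[0,0,0]],[0,[0,0,-6],[0,0,0]]]'
```

```text
time: 8.0
tcp_pos: [0.4794, 0.4213, 0.1344]
ee_rot: [0.743, 0.669, -0.002, -0.0]
wrist_force: [0.5, 0.3, -4.3]
gripper_width: 0.0439
finger_force: 30.0
```

Run:
```python
from fit import *
p=np.array([.6168,.0687,1.8098]); goal(world([(-31,0,250)],p)[0],1.81); print(R.from_quat(sense()['ee_rot']).as_matrix().round(4))
```

```text
shift cm [-36.56  18.39 -11.51] turn [-0.004  0.002 -0.345]
[[ 0.1056  0.9944 -0.0036]
 [ 0.9944 -0.1056 -0.0026]
 [-0.003  -0.0033 -1.    ]]
```

```bash
python3 -m jog '[[0,[-1,0.5,-4],[0,0,-0.01]],[0,[-3,1.5,-8],[0,0,-0.03]],[0,[-6,3,-11.5],[0,0,-0.06]],[0,[-9.4,4.7,-11.5],[0,0,-0.09]],[0,[-12.8,6.4,-11.5],[0,0,-0.12]],[0,[-16.2,8.1,-11.5],[0,0,-0.15]],[0,[-19.6,9.8,-11.5],[0,0,-0.18]],[0,[-23,11.5,-11.5],[0,0,-0.21]],[0,[-26.4,13.2,-11.5],[0,0,-0.24]],[0,[-29.6,14.8,-11.5],[0,0,-0.27]],[0,[-32.4,16.3,-11.5],[0,0,-0.3]],[0,[-34.6,17.4,-11.5],[0,0,-0.325]],[0,[-36,18.1,-11.5],[0,0,-0.34]],[0,[-36.56,18.39,-11.5],[0,0,-0.345]],[0,[-36.56,18.39,-11.5],[0,0,-0.345]],[0,[-36.56,18.39,-11.5],[0,0,-0.345]],[0,[-36.56,18.39,-11.5],[0,0,-0.345]]]'
python3 - <<'E'
from fit import *
w=viewer.grab_frame('wrist');save(w,'w4');pickle.dump(w,open('w4.pkl','wb'))
a=np.array([.6168,.0687,1.8098]);s=sense();z=s['tcp_pos'][2]-.065
c=np.cos(a[2]),np.sin(a[2])
p0=world([(-20,0,0)],a)[0]; p0[2]=a[2]
for sg in (LID[:4],LID[4:],LID): print(fit([w],sg,p0,z))
r=fit([w],LID,p0,z,True);print(p0,z,r,s['wrist_force'],s['wrist_torque'])
p=fit([w],LID,p0,z)[0]
goal(world([(-31,0,212)],a)[0],1.81)
cv2.imwrite('pics/v6.png',draw(w,LID,p,z,(190,490,20,250),2.6,''))
E
```

```text
time: 9.7
tcp_pos: [0.6245, 0.04, 0.2502]
ee_rot: [0.617, 0.787, -0.0, -0.0]
wrist_force: [-0.4, 0.0, -2.4]
gripper_width: 0.0439
finger_force: 30.0
(array([0.62821517, 0.04327149, 1.81408668]), np.float64(0.1852146266871844), np.float64(56.438209533691406))
(array([0.6200254 , 0.05794701, 1.80634073]), np.float64(0.1852146266871844), np.float64(58.69696807861328))
(array([0.62023177, 0.05808658, 1.80421379]), np.float64(0.1852146266871844), np.float64(98.66266632080078))
[0.62153469 0.04926851 1.8098    ] 0.1852146266871844 (array([0.62137724, 0.05454821, 1.80391195]), np.float64(0.1819877714074742), np.float64(117.49262237548828)) [-0.24407684 -0.38835398 -3.8426505 ] [-0.10726321 -0.10567495 -0.02179369]
shift cm [-0.12 -0.07  3.82] turn [-0.    -0.     0.001]
```

View pics/v6.png

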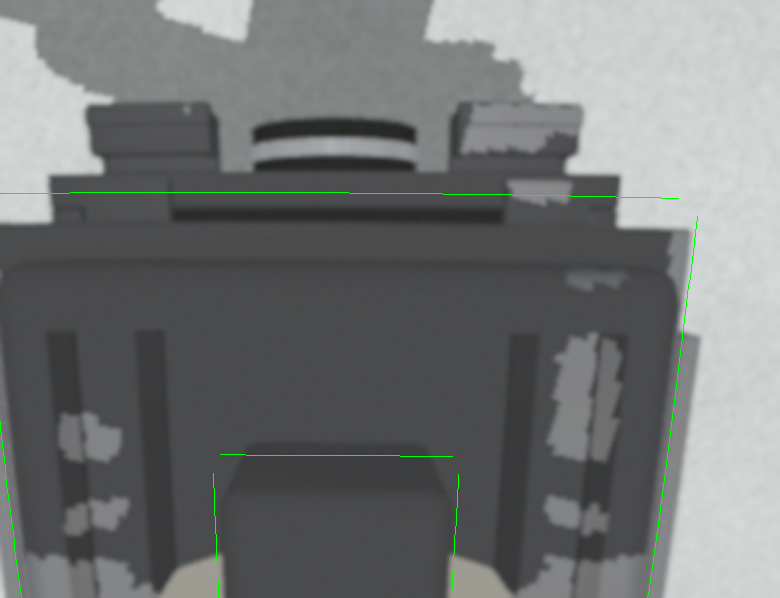

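Run:
```python
from fit import *
w=pickle.load(open('w4.pkl','rb'));a=np.array([.6168,.0687,1.8098])
p=world([(-20,0,0)],a)[0]; p[2]=a[2]
K=lambda uv:((uv-[190,20]+.5)*2.6).round(0)
for z in(.182,.185): 
  print('flange rear corners',K(proj(w,world([(75,-100,12),(75,100,12),(75,-60,12)],p,z))),'dome rear',K(proj(w,world([(65,-80,60),(65,80,60)],p,z))))
  print('tongue ends top',K(proj(w,world([(87,-48,5),(87,-72,5),(87,48,5),(87,72,5)],p,z))),'skirt',K(proj(w,world([(45,-106,0),(-45,-106,0),(45,106,0)],p,z))))
print('rim rear',K(proj(w,world([(75,-100,140),(75,100,140),(75,0,140)],a))),'hood roof front/back',K(proj(w,world([(79,-43,154),(79,-77,154),(95,-43,154),(95,-77,154),(95,43,154),(95,77,154)],a))))
im=cv2.resize(w['color'][20:250,190:490,::-1],None,fx=2.6,fy=2.6,interpolation=cv2.INTER_CUBIC)
g=gray(w)
for u in (240,300,330,360,400): print(u,g[80:125,u].round().astype(int))
```

```text
flange rear corners [[686. 230.]
 [-21. 230.]
 [547. 228.]] dome rear [[688. 271.]
 [-24. 271.]]
tongue ends top [[501. 185.]
 [585. 186.]
 [165. 184.]
 [ 81. 185.]] skirt [[677. 333.]
 [643. 599.]
 [-11. 332.]]
flange rear corners [[691. 230.]
 [-26. 229.]
 [550. 228.]] dome rear [[694. 272.]
 [-30. 271.]]
tongue ends top [[503. 184.]
 [588. 185.]
 [162. 184.]
 [ 78. 185.]] skirt [[681. 334.]
 [647. 603.]
 [-15. 333.]]
rim rear [[624. 173.]
 [ 43. 172.]
 [333. 170.]] hood roof front/back [[466. 154.]
 [571. 155.]
 [468. 101.]
 [574. 102.]
 [198. 100.]
 [ 92. 102.]]
240 [75 79 81 81 80 79 78 78 79 80 80 80 80 80 80 80 80 80 80 80 80 80 80 79
 77 75 75 75 76 76 77 77 77 76 76 76 75 74 73 70 67 67 68 70 72]
300 [101  68  49  43  47  57  67  75  78  78  78  78  78  78  77  77  76  74
  69  62  54  47  44  46  52  61  70  74  76  76  76  75  75  75  75  75
  75  75  73  70  68  67  67  69  70]
330 [90 60 46 44 48 57 68 75 78 79 79 78 78 78 77 77 76 74 69 62 54 47 44 45
 51 60 68 73 75 75 75 75 75 75 75 75 75 75 73 71 68 67 67 69 71]
360 [127 128 128 127 122 112  97  85  80  79  78  78  78  78  77  77  76  74
  70  63  55  48  44  44  48  55  64  70  74  75  75  75  75  75  75  75
  75  75  74  72  69  67  67  68  70]
400 [ 75  78  81  81  80  79  78  81  91 107 122 132 136 137 135 129 120 109
  98  89  83  81  80  80  79  78  77  75  75  75  75  75  75  75  75  75
  75  75  74  73  70  68  66  67  69]
```

```bash
python3 -m jog '[[0,[0,-0.05,1],[0,0,0]],[0,[0,-0.05,2.5],[0,0,0]],[0,[0,-0.05,3.6],[0,0,0]],[0,[0,-0.05,4.1],[0,0,0]],[0,[0,-0.05,4.3],[0,0,0]],[0,[0,-0.05,4.4],[0,0,0]],[0,[0,-0.05,4.4],[0,0,0]]]'
python3 -m jog '[[0,[0,0,0.08],[0,0,0]],[0,[0,0,0.16],[0,0,0]],[0,[0,0,0.16],[0,0,0]]]'
```

```text
time: 10.45
tcp_pos: [0.6246, 0.039, 0.2065]
ee_rot: [0.618, 0.786, 0.0, 0.0]
wrist_force: [-0.1, 0.7, -3.8]
gripper_width: 0.0438
finger_force: 30.0
time: 10.75
tcp_pos: [0.6246, 0.039, 0.2052]
ee_rot: [0.618, 0.786, 0.0, 0.0]
wrist_force: [-0.8, 0.9, 0.4]
gripper_width: 0.0441
finger_force: 30.0
```

```bash
python3 -m jog '[[0,[0.3,0,0],[0,0,0]],[0,[0.7,0,0],[0,0,0]],[0,[1.1,0,0],[0,0,0]],[0,[1.5,0,0],[0,0,0]],[0,[1.75,0,0],[0,0,0]],[0,[1.9,0,0],[0,0,0]],[0,[1.9,0,0],[0,0,0]]]'
python3 -m jog '[[0,[0.06,0,0],[0,0,0]],[0,[0.12,0,0],[0,0,0]],[0,[0.18,0,0],[0,0,0]],[0,[0.18,0,0],[0,0,0]]]'
```

```text
time: 11.45
tcp_pos: [0.6202, 0.0576, 0.2052]
ee_rot: [0.618, 0.786, 0.0, 0.001]
wrist_force: [1.1, -2.5, 6.2]
gripper_width: 0.0436
finger_force: 29.9
time: 11.85
tcp_pos: [0.62, 0.0588, 0.2052]
ee_rot: [0.618, 0.786, 0.0, 0.001]
wrist_force: [3.2, -5.9, 4.5]
gripper_width: 0.0437
finger_force: 29.9
```

```bash
python3 -m jog '[[0,[0.08,0,0],[0,0,0]],[0,[0.16,0,0],[0,0,0]],[0,[0.16,0,0],[0,0,0]]]'
```

```text
time: 12.15
tcp_pos: [0.6202, 0.0596, 0.2056]
ee_rot: [0.618, 0.786, 0.0, 0.002]
wrist_force: [4.4, -11.0, 4.7]
gripper_width: 0.0439
finger_force: 30.0
```

```bash
python3 -m jog '[[0.3,[0,0,0],[0,0,0]],[0.9,[0,0,0],[0,0,0]],[0.9,[0,0,0],[0,0,0]],[0.9,[0,0,0],[0,0,0]],[0.9,[0,0,-2],[0,0,0]],[0.9,[0,0,-6],[0,0,0]],[0.9,[0,0,-11],[0,0,0]],[0.9,[-4,0,-16],[0,0,0]],[0.9,[-8,0,-16],[0,0,0]],[0.9,[-8,0,-16],[0,0,0]],[0.9,[-8,0,-16],[0,0,0]]]'
python3 - <<'E'
from fit import *
w=viewer.grab_frame('wrist');save(w,'w5');pickle.dump(w,open('w5.pkl','wb'))
a=np.array([.6168,.0687,1.8098])
for sg in (LID[:4],LID): 
    for fr in (False,True):
        p,z,sc=fit([w],sg,a,.14,fr); d=p-a; c,s=np.cos(a[2]),np.sin(a[2]); print((np.array([c*d[0]+s*d[1],-s*d[0]+c*d[1]])*1000).round(2),d[2].round(4),z,sc)
cv2.imwrite('pics/v7.png',draw(w,LID,world([(0.5,0,0)],a)[0]*[1,1,0]+[0,0,a[2]],.14,(200,480,20,245),2.6,''))
E
```

```text
time: 13.25
tcp_pos: [0.6379, -0.0173, 0.364]
ee_rot: [0.618, 0.786, 0.0, -0.0]
wrist_force: [-0.7, 0.6, -0.3]
gripper_width: 0.0839
finger_force: 0.0
[-0.2   4.94] 0.004 0.14 62.11268997192383
[10.79  4.72] -0.0652 0.13171780600194236 66.22632598876953
[ 0.86 -1.06] 0.0052 0.14 118.22173309326172
[ 4.49 -2.55] -0.025 0.15234229334083085 129.84750366210938
```

View pics/v7.png

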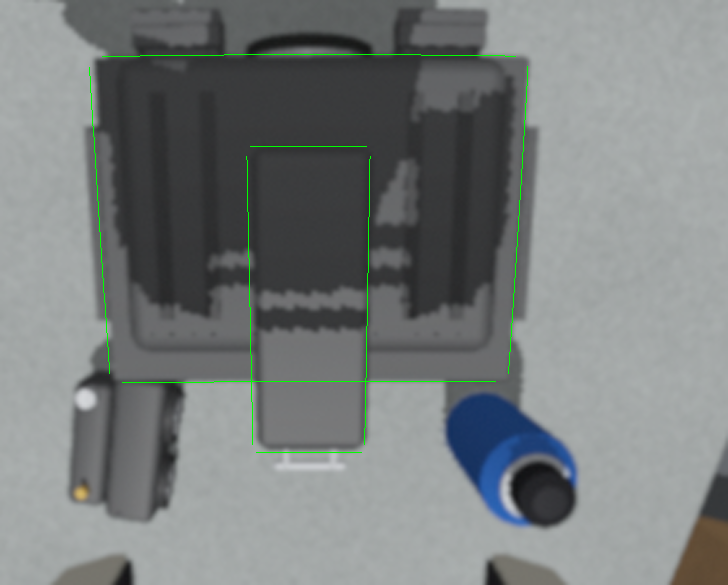

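```bash
cat >> fit.py <<'E'
A=np.array([.6168,.0687,1.8098])
def W(P): return world([P],A)[0]
def toair(P):
    d=np.array(P)-[A[0],A[1],0]; c,s=np.cos(A[2]),np.sin(A[2]); return np.array([c*d[0]+s*d[1],-s*d[0]+c*d[1],d[2]])*1000
def grasp_goal(P,phi,back=0,y=0):  # grasp point at air P(mm)
    f=np.deg2rad(phi); z=np.array([np.sin(f),0,-np.cos(f)]); goal(W(np.array(P)+(19-back)*z+[0,y,0]),A[2],f)
E
python3 - <<'E'
from fit import *
w=[pickle.load(open(f'w{i}.pkl','rb')) for i in(1,2,5)]
px=[(336,250.8),(336,187.4),(318.7,198.7)]
g=gray(w[2]); print(g[190:206,317].round().astype(int)); print(g[199,298:342].round().astype(int))
print(toair(tri([ray(f,p) for f,p in zip(w,px)])),toair(tri([ray(f,p) for f,p in zip(w[1:],px[1:])])))
grasp_goal((-225,0,260),40)
E
```

```text
[110 108 118 138 154 161 163 170 183 192 187 176 169 167 166 166]
[167 166 165 164 164 165 169 175 182 188 191 192 192 192 192 192 192 192
 192 192 192 192 192 192 192 192 191 191 191 191 192 192 190 186 179 171
 167 165 164 165 165 166 165 165]
[-144.36142022   -0.99268044   63.35858388] [-145.10077469   -0.60313673   60.79448591]
shift cm [-12.52   0.    11.81] turn [-0.001  0.697 -0.001]
```

```bash
python3 -m jog '[[1,[-4,0,2],[0,0.1,0]],[1,[-8,0,5],[0,0.25,0]],[1,[-11,0,9],[0,0.4,0]],[1,[-12.5,0,11.8],[0,0.55,0]],[1,[-12.5,0,11.8],[0,0.698,0]],[1,[-12.5,0,11.8],[0,0.698,0]],[1,[-12.5,0,11.8],[0,0.698,0]],[1,[-12.5,0,11.8],[0,0.698,0]]]'
python3 - <<'E'
from fit import *
w=viewer.grab_frame('wrist');save(w,'w6');pickle.dump(w,open('w6.pkl','wb'))
s=sense();print(s['qpos'].round(2),toair(s['tcp_pos']).round(1));goal(s['tcp_pos'],A[2],np.deg2rad(40))
print('rod px',proj(w,[W((-145,0,61)),W((-145,24,61)),W((-145,-24,61))]).round(1))
for t in ['bail_bar','bail','lever']:
    r=viewer.search_frame('wrist',t); print(t,[(np.round(x['bbox']),round(x['confidence'],2)) for x in r[:2]])
cv2.imwrite('pics/v8.png',cv2.resize(w['color'][0:300,160:480,::-1],(640,600),interpolation=cv2.INTER_CUBIC))
E
```

```text
time: 14.1
tcp_pos: [0.6681, -0.1367, 0.2483]
ee_rot: [0.58, 0.74, 0.21, -0.267]
wrist_force: [0.1, -0.1, 0.4]
gripper_width: 0.093
finger_force: 0.0
[-0.47  0.81  0.97  0.52  1.82 -0.7 ] [-211.7   -1.2  248.6]
shift cm [0. 0. 0.] turn [0.    0.004 0.003]
rod px [[317.3 232.1]
 [298.9 232. ]
 [335.8 232.1]]
bail_bar [(array([319., 219.,  34.,  32.]), 0.71)]
bail [(array([317., 220.,  36.,  36.]), 0.91)]
lever [(array([316., 212.,  35.,  56.]), 0.79)]
```

View pics/v8.png

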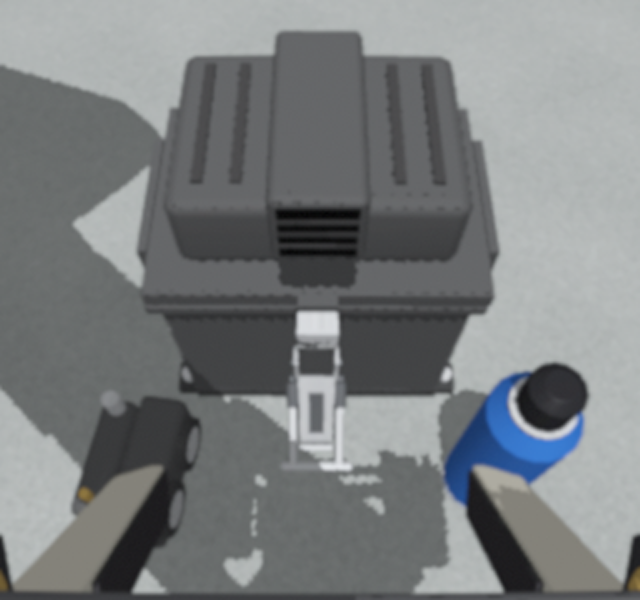

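Run:
```python
from fit import *
w=[pickle.load(open(f'w{i}.pkl','rb')) for i in(1,2,5,6)]
g=gray(w[3]); print(g[224:242,312].round().astype(int),g[224:242,322].round().astype(int)); print(g[232,295:345].round().astype(int))
px=[(336,250.8),(336,187.4),(318.7,199),(318,232.6)]
print(toair(tri([ray(f,p) for f,p in zip(w,px)])),toair(tri([ray(f,p) for f,p in zip(w[2:],px[2:])])))
P=(-145,-1,61)
for b in (60,0): grasp_goal(P,40,b)
```

```text
[180 152 125 111 108 110 116 124 132 133 129 121 114 111 109 108 107 108] [204 196 186 179 171 165 170 189 206 206 186 153 125 112 109 109 109 110]
[107 107 107 109 113 119 125 129 131 133 135 136 135 133 132 131 131 132
 132 131 131 131 133 140 156 178 196 206 209 208 207 207 210 215 218 217
 212 208 205 200 187 171 160 154 152 154 157 156 153 148]
[-145.49459631   -1.04316386   60.64933466] [-145.46886711   -0.63027156   60.17083254]
shift cm [-6.83  0.   14.57] turn [0.    0.003 0.002]
shift cm [-6.82 -0.   20.57] turn [0.    0.003 0.002]
```

```bash
python3 -m jog '[[1,[-4,0,2],[0,0,0]],[1,[-6.85,0,6],[0,0,0]],[1,[-6.85,0,10.5],[0,0,0]],[1,[-6.85,0,15],[0,0,0]],[1,[-6.85,0,18],[0,0,0]],[1,[-6.85,0,20],[0,0,0]],[1,[-6.85,0,20.6],[0,0,0]],[1,[-6.85,0,20.6],[0,0,0]],[0,[-6.85,0,20.6],[0,0,0]],[0,[-6.85,0,20.6],[0,0,0]],[0,[-6.85,0,20.6],[0,0,0]],[0,[-6.85,0,20.6],[0,0,0]],[0,[-6.85,0,20.6],[0,0,0]],[0,[-6.85,0,20.6],[0,0,0]],[0,[-6.85,0,20.6],[0,0,0]],[0,[-6.85,0,20.6],[0,0,0]]]'
python3 -c "
from fit import *
s=sense();print(toair(s['tcp_pos']),s['wrist_force'],s['gripper_width'],s['finger_force'])"
```

```text
time: 15.9
tcp_pos: [0.6488, -0.0608, 0.0447]
ee_rot: [0.581, 0.739, 0.211, -0.269]
wrist_force: [0.7, 0.7, -0.0]
gripper_width: 0.0452
finger_force: 30.0
[-133.43732386   -0.40058482   44.69690286] [ 0.6955343   0.68818239 -0.00338215] 0.04520962722326269 30.000401437282562
```

Run:
```python
from fit import *
w=viewer.grab_frame('wrist');save(w,'w7');pickle.dump(w,open('w7.pkl','wb'))
s=sense();T=R.from_quat(s['ee_rot'])
print(proj(w,s['tcp_pos']+T.apply([[0,0,0],[0,0,-.019],[0,.024,-.019],[0,-.024,-.019],[0,.0226,0]])).round(1))
cv2.imwrite('pics/v9.png',cv2.resize(w['color'][120:320,210:430,::-1],(660,600),interpolation=cv2.INTER_CUBIC))
```

```text
[[318.3 246.5]
 [318.3 261.3]
 [361.3 261.2]
 [275.3 261.2]
 [354.7 246.5]]
```

View pics/v9.png

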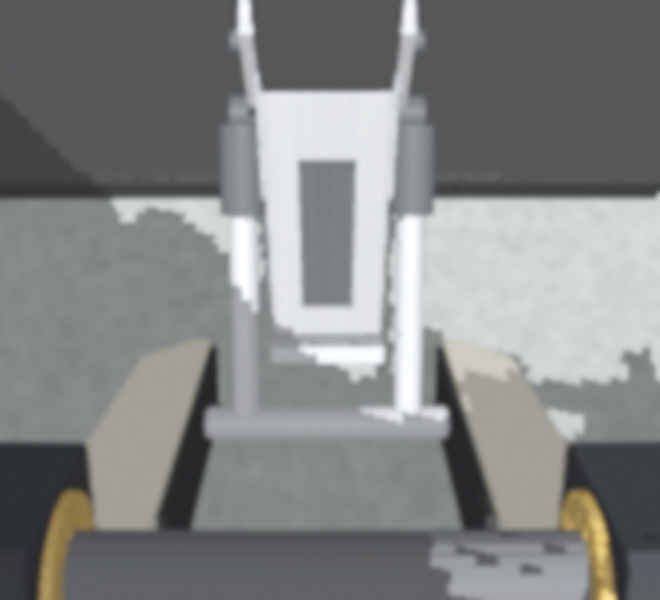

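```bash
python3 -m jog '[[0,[0.4,0,-0.9],[0,0,0]],[0,[1,0,-1.9],[0,0,0]],[0,[1.5,0,-3.1],[0,0,0]],[0,[2.15,0,-4.3],[0,0,0]],[0,[3.2,0,-5.4],[0,0,0]],[0,[4.4,0,-6.2],[0,0,0]],[0,[5.8,0,-6.8],[0,0,0]],[0,[7.15,0,-6.9],[0,0,0]],[0,[7.15,0,-6.9],[0,0,0]]]'
python3 - <<'E'
from fit import *
w=viewer.grab_frame('wrist');save(w,'w8');pickle.dump(w,open('w8.pkl','wb'))
s=sense();T=R.from_quat(s['ee_rot']);print(toair(s['tcp_pos']).round(1),s['wrist_force'],s['gripper_width'])
print(proj(w,s['tcp_pos']+T.apply([[0,0,-.005],[0,0,-.011],[0,0,-.019],[0,0,-.027]])).round(1))
g=gray(w)
for u in(312,318,324):print(g[235:285,u].round().astype(int))
E
```

```text
time: 16.85
tcp_pos: [0.6462, -0.0496, 0.1453]
ee_rot: [0.58, 0.74, 0.211, -0.268]
wrist_force: [-0.1, -2.0, 0.6]
gripper_width: 0.0448
finger_force: 30.0
[-122.4   -0.5  144.5] [ 1.14374212 -1.26009798  1.23954617] 0.04508610375525297
[[318.2 251.4]
 [318.2 256. ]
 [318.2 262.7]
 [318.2 269.9]]
[238 232 221 208 197 184 166 144 128 119 117 116 116 116 116 116 115 114
 113 116 124 135 145 153 160 166 171 171 169 163 153 138 123 113 109 107
 106 105 104 104 104 104 104 104 104 104 104 104 104 104]
[240 240 240 240 238 230 210 177 144 118  99  87  81  80  79  80  80  80
  83  92 109 128 143 153 160 166 171 172 169 162 148 126 103  87  81  80
  80  80  80  80  80  80  80  80  80  80  80  80  80  80]
[240 240 240 240 239 236 225 207 186 172 166 164 160 149 133 116 104 100
 102 112 130 146 154 158 161 166 170 171 169 162 150 132 114 102  98  96
  95  94  94  94  94  94  94  94  94  94  94  94  94  94]
```

```bash
python3 -m jog '[[0,[1.1,0,0.4],[0,0,0]],[0,[2.2,0,0.8],[0,0,0]],[0,[3.2,0,1.2],[0,0,0]],[0,[3.2,0,1.2],[0,0,0]],[0.62,[3.2,0,1.2],[0,0,0]],[0.62,[3.2,0,1.2],[0,0,0]],[0.62,[3.2,0,1.2],[0,0,0]],[0.62,[3.2,0,0.8],[0,0,0]],[0.62,[3.2,0,0.4],[0,0,0]],[0.62,[3.2,0,0.4],[0,0,0]],[0,[3.2,0,0.4],[0,0,0]],[0,[3.2,0,0.4],[0,0,0]],[0,[3.2,0,0.4],[0,0,0]],[0,[3.2,0,0.4],[0,0,0]],[0,[3.2,0,0.4],[0,0,0]]]'
python3 - <<'E'
from fit import *
w=viewer.grab_frame('wrist');save(w,'w9');pickle.dump(w,open('w9.pkl','wb'))
s=sense();T=R.from_quat(s['ee_rot']);print(toair(s['tcp_pos']).round(1),s['wrist_force'],s['gripper_width'])
print(proj(w,s['tcp_pos']+T.apply([[0,0,-.005],[0,0,-.011],[0,0,-.019],[0,0,-.027]])).round(1))
cv2.imwrite('pics/v10.png',cv2.resize(w['color'][120:320,210:430,::-1],(660,600),interpolation=cv2.INTER_CUBIC))
g=gray(w)
for u in(312,318,324):print(g[235:285,u].round().astype(int))
E
```

```text
time: 18.4
tcp_pos: [0.6398, -0.0243, 0.161]
ee_rot: [0.581, 0.739, 0.211, -0.269]
wrist_force: [1.3, 0.5, -0.9]
gripper_width: 0.045
finger_force: 30.0
[-95.8  -0.3 161. ] [0.37589567 0.38854772 0.36919636] 0.04477333592052929
[[318.3 250.1]
 [318.3 254.7]
 [318.3 261.3]
 [318.3 268.6]]
[233 238 239 239 239 239 238 237 233 220 199 176 159 150 146 148 153 160
 164 166 165 161 155 146 133 116  96  78  67  62  61  66  80 102 124 139
 145 146 146 143 137 127 118 112 109 109 109 109 109 109]
[235 241 242 242 242 242 242 242 242 240 233 215 192 176 180 197 214 221
 213 195 176 163 155 146 133 115  97  83  71  64  62  66  79 101 123 137
 143 145 144 140 129 111  91  77  72  71  71  71  71  71]
[230 235 236 236 236 236 235 235 234 229 220 205 188 176 180 198 218 234
 241 234 211 182 160 144 128 109  92  79  70  64  62  66  79 101 123 138
 143 145 144 141 132 118 102  91  87  87  87  87  86  85]
```

View pics/v10.png

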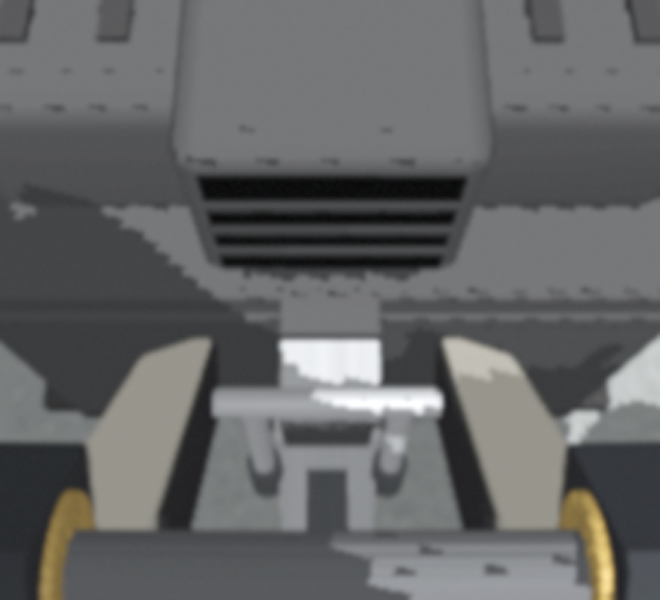

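```bash
python3 -m jog '[[0,[0.23,0,0.64],[0,0,0]],[0,[0.2,0,1.4],[0,0,0]],[0,[-0.1,0,1.75],[0,0,0]],[0,[-0.3,0,1.98],[0,0,0]],[0,[-0.43,0,2.13],[0,0,0]],[0,[-0.43,0,2.13],[0,0,0]]]'
python3 - <<'E'
from fit import *
w=viewer.grab_frame('wrist');save(w,'w10');pickle.dump(w,open('w10.pkl','wb'))
s=sense();T=R.from_quat(s['ee_rot']);print(toair(s['tcp_pos']).round(1),s['wrist_force'],s['gripper_width'])
print(proj(w,s['tcp_pos']+T.apply([[0,0,-.005],[0,0,-.011],[0,0,-.019],[0,0,-.027]])).round(1), 'seat',proj(w,[W((-92.5,20,151)),W((-92.5,-20,151))]))
g=gray(w)
for u in(300,336):print(g[235:285,u].round().astype(int))
E
```

```text
time: 19.05
tcp_pos: [0.6374, -0.0135, 0.1451]
ee_rot: [0.579, 0.739, 0.213, -0.27]
wrist_force: [-6.7, 0.0, 24.6]
gripper_width: 0.0451
finger_force: 30.0
[-84.7  -0.5 145.1] [-6.64064767  0.43888158 25.75722907] 0.04524580850397308
[[318.3 250.1]
 [318.3 254.7]
 [318.3 261.3]
 [318.3 268.6]] seat [[283.62888013 256.69984789]
 [351.25620492 256.8527962 ]]
[ 93  84  81  80  79  75  70  69  72  76  80  84  94 110 129 144 154 162
 168 170 168 163 153 139 125 119 122 127 130 134 139 144 148 149 150 149
 147 144 139 135 134 135 135 131 126 121 117 111 102  91]
[123 122 122 121 118 114 117 140 177 209 226 230 224 214 208 216 230 244
 251 251 239 213 183 163 155 154 155 156 156 157 158 159 160 160 159 154
 146 136 128 127 131 134 133 129 123 117 113 107  99  90]
```

```bash
python3 -m jog '[[0,[0.13,0,-0.15],[0,0,0]],[0,[0.13,0,-0.15],[0,0,0]]]'
python3 - <<'E'
from fit import *
w=viewer.grab_frame('wrist')
s=sense();print(toair(s['tcp_pos']).round(1),s['wrist_force'],s['gripper_width'])
g=gray(w);print(g[235:285,300].round().astype(int))
E
```

```text
time: 19.3
tcp_pos: [0.6373, -0.0136, 0.1454]
ee_rot: [0.58, 0.739, 0.212, -0.269]
wrist_force: [-2.8, 2.1, 13.7]
gripper_width: 0.0451
finger_force: 30.0
[-84.8  -0.4 145.4] [-2.69828087  2.40732643 13.66216175] 0.04485111041255986
[ 94  83  78  76  75  72  69  69  72  77  80  83  90 105 123 140 152 161
 167 170 169 163 154 141 127 119 122 129 133 136 138 141 144 147 147 147
 145 142 139 138 138 138 136 132 127 123 120 114 104  92]
```

```bash
python3 -m jog '[[0.7,[0.13,0,-0.15],[0,0,0]],[0.7,[0.13,0,-0.15],[0,0,0]],[0.7,[0.13,0,-0.15],[0,0,0]],[0.7,[0.1,0,-1.5],[0,0,0]],[0.7,[0,0,-5],[0,0,0]],[0.7,[0,0,-9],[0,0,0]],[0.7,[0,0,-9],[0,0,0]],[0.7,[0,0,-9],[0,0,0]]]'
python3 - <<'E'
from fit import *
w=viewer.grab_frame('wrist');save(w,'w11');pickle.dump(w,open('w11.pkl','wb'))
s=sense();print(toair(s['tcp_pos']).round(1),s['wrist_force'],s['gripper_width'])
uv=proj(w,[W((-92.5,y,151)) for y in(-24,-15,0,15,24)]);print(uv.round(1))
g=gray(w);r=int(uv[2,1])
for u in (uv[0,0]+uv[1,0])/2,(uv[3,0]+uv[4,0])/2: print(int(u),r-15,g[r-15:r+20,int(u)].round().astype(int))
print('lip top px',proj(w,[W((-101.5,0,155)),W((-98.5,0,155)),W((-83.5,0,154))]).round(1), g[r-20:r+25,int(uv[2,0])].round().astype(int))
for l in (.9,1.05,1.2): print(l,'lever end',proj(w,[W((-93-66*np.sin(l),y,106-66*np.cos(l))) for y in(-11,0,11)]).round(1).tolist())
for t in ['bail_bar','bail','lever']:
    rr=viewer.trace('wrist',t); print(t,[(np.round(x['bbox'],1),round(x['confidence'],2)) for x in rr[:2]])
E
```

```text
time: 20.15
tcp_pos: [0.6511, -0.0712, 0.2132]
ee_rot: [0.581, 0.739, 0.211, -0.268]
wrist_force: [-0.1, 0.2, -0.6]
gripper_width: 0.065
finger_force: 0.0
[-143.2    0.   212.3] [0.05993085 0.58860762 0.26126773] 0.06472316649398772
[[345.1 207.2]
 [335.  207.2]
 [318.  207.2]
 [301.1 207.2]
 [290.9 207.2]]
340 192 [ 79  86  92  89  81  72  67  70  84 114 158 200 229 241 237 219 185 142
 104  84  78  77  77  77  76  76  75  75  75  74  74  74  74  74  74]
295 192 [ 80  86  90  87  79  72  69  71  82 109 151 193 221 234 232 215 183 140
 101  80  74  73  71  68  64  60  57  56  55  55  55  56  56  55  55]
lip top px [[318.  215.1]
 [318.  211.9]
 [318.  196.5]] [103 105 109 111 111 111 111 111 108 104 108 133 173 204 215 216 221 233
 241 239 228 219 219 224 227 228 227 220 205 185 165 150 136 123 107  90
  79  75  74  74  74  79  98 138 187]
0.9 lever end [[328.2, 281.3], [318.1, 281.3], [308.0, 281.3]]
1.05 lever end [[328.5, 285.6], [318.1, 285.6], [307.7, 285.6]]
1.2 lever end [[328.8, 288.8], [318.1, 288.8], [307.3, 288.8]]
bail_bar [(array([319.4, 217.3,  54.1,  28.2]), 0.82)]
bail [(array([319.7, 217.6,  52.6,  32.1]), 0.88), (array([320.2, 243.9, 208.4,  97.4]), 0.31)]
lever [(array([317.2, 247.5,  52.8,  89. ]), 0.91)]
```

```bash
python3 -c "
from fit import *
goal(W((-195,6,150)),A[2],np.pi/4);goal(W((-170,6,115)),A[2],np.pi/4)"
```

```text
shift cm [-8.01 -0.59  1.35] turn [-0.002  0.086 -0.001]
shift cm [-8.34 -0.59  5.64] turn [-0.002  0.086 -0.001]
```

```bash
python3 -m jog '[[0.4,[-4,-0.6,0],[0,0.04,0]],[0,[-8,-0.6,1.3],[0,0.086,0]],[0,[-8,-0.6,1.3],[0,0.086,0]],[0,[-8,-0.6,1.3],[0,0.086,0]],[0,[-8.3,-0.6,4],[0,0.086,0]],[0,[-8.3,-0.6,5.6],[0,0.086,0]],[0,[-8.3,-0.6,5.6],[0,0.086,0]],[0,[-8.3,-0.6,5.6],[0,0.086,0]],[0,[-8.3,-0.6,5.6],[0,0.086,0]]]'
python3 - <<'E'
from fit import *
w=viewer.grab_frame('wrist');save(w,'w12');pickle.dump(w,open('w12.pkl','wb'))
s=sense();a=toair(s['tcp_pos']);print(a.round(1),s['gripper_width'],s['wrist_force']);goal(s['tcp_pos'],A[2],np.pi/4)
g=gray(w);uv=proj(w,[W((-92.5,y,151)) for y in(-20,20)]);print(uv)
for u,v in uv: print(int(v)-12,g[int(v)-12:int(v)+13,int(u)].round().astype(int))
print(toair(tri([ray(pickle.load(open('w11.pkl','rb')),(318,205.3)),ray(w,(uv[:,0].mean(),uv[:,1].mean()))])),'(placeholder)')
d=[]
for x,z in [(-150,95),(-144.7,85.6),(-136,71.3),(-129,63.8),(-121.5,58),(-115,54.5),(-108,52),(-103,51)]:
    q=R.from_quat(s['ee_rot']).inv().apply(W((x,6,z))-s['tcp_pos'])*100; print((x,z),q.round(2))
for t in ['lever']:
    rr=viewer.trace('wrist',t); print(t,[(np.round(x['bbox'],1),round(x['confidence'],2)) for x in rr[:2]])
for l in (.9,1.05,1.2): print(l,'lever end',proj(w,[W((-93-66*np.sin(l),y,106-66*np.cos(l))) for y in(-11,11)]).round(1).tolist())
E
```

```text
time: 21.25
tcp_pos: [0.6525, -0.0989, 0.1185]
ee_rot: [0.571, 0.727, 0.236, -0.299]
wrist_force: [-0.9, 0.7, 0.0]
gripper_width: 0.0011
finger_force: 0.0
[-171.4    5.2  118.1] 0.0004744455316074506 [0.33761257 0.13488862 0.73590232]
shift cm [0. 0. 0.] turn [0.001 0.003 0.001]
[[356.84833409 114.25407186]
 [295.56618934 114.07959498]]
102 [ 81  80  80  84 101 136 179 215 238 249 251 243 229 210 184 149 112  82
  68  63  63  63  64  66  71]
102 [ 81  80  80  84 101 136 179 214 237 247 248 240 225 205 178 142 105  78
  66  63  65  70  75  79  81]
[-8.93772039e+01 -4.31280109e-02  1.47819020e+02] (placeholder)
(-150, 95) [-0.11 -0.09  3.15]
(-144.7, 85.6) [-0.4  -0.09  4.19]
(-136, 71.3) [-0.79 -0.09  5.82]
(-129, 63.8) [-0.82 -0.1   6.84]
(-121.5, 58) [-0.7  -0.1   7.78]
(-115, 54.5) [-0.49 -0.1   8.49]
(-108, 52) [-0.17 -0.1   9.16]
(-103, 51) [ 0.12 -0.1   9.58]
lever [(array([326.5, 176.5,  73.8, 138.4]), 0.77)]
0.9 lever end [[337.7, 237.4], [311.0, 237.3]]
1.05 lever end [[338.5, 240.2], [310.7, 240.2]]
1.2 lever end [[339.4, 241.4], [310.4, 241.3]]
```

Run:
```python
from fit import *
a,b=[pickle.load(open(f'w{i}.pkl','rb')) for i in(11,12)]
print(toair(tri([ray(a,(318,205.3)),ray(b,(326.2,111.8))])))
# lip edges: column profile through keeper centre
u=326; g=gray(b); print(g[90:150,u].round().astype(int)); print(proj(b,[W((x,0,z)) for x,z in((-101.5,155),(-98.5,155),(-83.5,154),(-101.5,148),(-92.5,151))]).round(1))
```

```text
[-9.08707105e+01  1.19848724e-02  1.51439451e+02]
[ 98 110 116 119 119 119 119 119 119 118 114 107  97  88  83  87 106 145
 190 223 242 251 251 242 228 215 209 215 225 230 223 208 191 181 178 179
 178 173 158 139 131 142 159 168 168 162 150 125  98  84  81  81  81  81
  81  81  81  81  81  81]
[[326.6 120. ]
 [326.5 116.5]
 [326.2 100.8]
 [326.3 127.7]
 [326.2 114.1]]
```

```bash
python3 -m jog '[[0,[-0.1,-0.1,3.1],[0,0,0]],[0,[-0.4,-0.1,4.2],[0,0,0]],[0,[-0.6,-0.1,5],[0,0,0]],[0,[-0.8,-0.1,5.8],[0,0,0]],[0,[-0.8,-0.1,6.3],[0,0,0]],[0,[-0.8,-0.1,6.85],[0,0,0]],[0,[-0.8,-0.1,6.85],[0,0,0]]]'
python3 -c "
from fit import *
s=sense();print(toair(s['tcp_pos']).round(1),s['wrist_force'])
for x,z in [(-129,63.8),(-121.5,58),(-115,54.5),(-108,52),(-103,51),(-101,51)]:
    q=R.from_quat(s['ee_rot']).inv().apply(W((x,6,z))-s['tcp_pos'])*100; print((x,z),q.round(2))
viewer.grab_frame('wrist');print([(x['bbox'],x['confidence']) for x in viewer.trace('wrist','lever')[:1]])"
```

```text
time: 22.05
tcp_pos: [0.6405, -0.0571, 0.0621]
ee_rot: [0.571, 0.727, 0.236, -0.301]
wrist_force: [1.0, -0.4, -0.1]
gripper_width: 0.0006
finger_force: 0.1
[-127.8    6.7   62.1] [ 0.98528839 -0.36427524 -0.11193749]
(-129, 63.8) [ 0.04  0.07 -0.2 ]
(-121.5, 58) [0.16 0.07 0.74]
(-115, 54.5) [0.37 0.07 1.45]
(-108, 52) [0.69 0.07 2.12]
(-103, 51) [0.97 0.07 2.54]
(-101, 51) [1.12 0.07 2.68]
[([333.8, 164.0, 113.7, 160.4], 0.75)]
```

```bash
python3 -m jog '[[0,[0.08,0,0.37],[0,0,0]],[0,[0.16,0,0.74],[0,0,0]],[0,[0.26,0,1.1],[0,0,0]]]'
python3 -m jog '[[0,[0.1,0,0.35],[0,0,0]],[0,[0.25,0,0.7],[0,0,0]],[0,[0.43,0,1],[0,0,0]]]'
python3 - <<'E'
from fit import *
w=viewer.grab_frame('wrist');save(w,'w13');pickle.dump(w,open('w13.pkl','wb'))
s=sense();print(toair(s['tcp_pos']).round(1),s['wrist_force'])
for t in('lever','bail_bar'): print([(np.round(x['bbox'],1),x['confidence']) for x in viewer.trace('wrist',t)[:1]])
for x,z in [(-108,52),(-103,51),(-101,51)]:
    q=R.from_quat(s['ee_rot']).inv().apply(W((x,6,z))-s['tcp_pos'])*100; print((x,z),q.round(2))
E
```

```text
time: 22.45
tcp_pos: [0.6383, -0.0478, 0.0563]
ee_rot: [0.571, 0.727, 0.236, -0.3]
wrist_force: [0.9, 0.2, 1.2]
gripper_width: 0.0005
finger_force: 0.3
time: 22.75
tcp_pos: [0.6357, -0.0378, 0.0522]
ee_rot: [0.571, 0.727, 0.236, -0.301]
wrist_force: [0.8, 0.2, -0.6]
gripper_width: 0.0006
finger_force: 0.0
[-107.5    6.8   52.2] [0.04154965 0.39488753 0.05263507]
[(array([337.7, 171.1, 132.6, 144. ]), 0.67)]
[(array([338.8, 138.4, 133.1,  71.9]), 0.77)]
(-108, 52) [-0.05  0.08 -0.03]
(-103, 51) [0.23 0.08 0.4 ]
(-101, 51) [0.38 0.08 0.54]
```

```bash
python3 -m jog '[[0,[0.23,0,0.4],[0,0,0]],[0,[0.4,0,0.56],[0,0,0]],[0,[0.4,0,0.56],[0,0,0]]]'
python3 - <<'E'
from fit import *
s=sense();print(toair(s['tcp_pos']).round(1),s['wrist_force'])
E
```

```text
time: 23.2
tcp_pos: [0.6353, -0.0339, 0.0517]
ee_rot: [0.572, 0.727, 0.236, -0.298]
wrist_force: [0.7, -13.7, 2.5]
gripper_width: 0.0006
finger_force: 7.2
[-104.1    6.4   51.7] [  0.70530322 -13.68795713   2.48138014]
```

```bash
python3 -m jog '[[0,[-0.5,0,-0.8],[0,0,0]],[0,[-1,0,-4],[0,0,0]],[0,[-1,0,-8],[0,0,0]],[0,[-1,0,-12],[0,0,0]],[0,[-1,0,-15],[0,0,0]],[0,[-1,0,-15],[0,0,0]],[0,[-1,0,-15],[0,0,0]]]'
python3 - <<'E'
from fit import *
w=viewer.grab_frame('wrist');save(w,'w14');pickle.dump(w,open('w14.pkl','wb'))
s=sense();print(toair(s['tcp_pos']).round(1),s['wrist_force'])
for t in('lever','bail_bar','bail','lid','can','caliper'): print(t,[(np.round(x['bbox'],1),round(x['confidence'],2)) for x in viewer.trace('wrist',t)[:1]])
for l in (0,.2,.5): print(l,'lever end',proj(w,[W((-93-66*np.sin(l),y,106-66*np.cos(l))) for y in(-11,11)]).round(1).tolist())
uv=proj(w,[W((-91,y,151)) for y in(-20,0,20)]);print(uv.round(1)); g=gray(w)
for u,v in uv: print(int(v)-12,g[int(v)-12:int(v)+13,int(u)].round().astype(int))
print('lid rear/dome',fit([w],LID[4:7]+LID[3:4],A,.14))
print('can/cal px',proj(w,[W((-132,-119.8,165)),W((-132,120,66))]).round(1))
E
```

```text
time: 23.9
tcp_pos: [0.6609, -0.1412, 0.1499]
ee_rot: [0.571, 0.727, 0.236, -0.301]
wrist_force: [-0.1, 0.3, -1.3]
gripper_width: 0.0007
finger_force: 0.0
[-213.6    7.   149.3] [-0.86255284  0.3767896   0.42845099]
lever [(array([328.7, 142.6,  56. ,  89.7]), 0.97)]
bail_bar [(array([325.8, 118.5,  57.9,  35.7]), 0.88)]
bail [(array([327.2, 119.2,  58.4,  44.3]), 0.7)]
lid [(array([328.4,  61.9, 231.5, 123.8]), 0.66)]
can [(array([458.7, 186.3, 120.1, 121.8]), 0.57)]
caliper [(array([210.6, 219.4,  88.9, 101.4]), 0.79)]
0 lever end [[334.0, 177.9], [314.8, 177.9]]
0.2 lever end [[334.4, 187.0], [314.8, 187.0]]
0.5 lever end [[335.1, 198.6], [314.6, 198.6]]
[[351.  102.5]
 [326.7 102.5]
 [302.4 102.5]]
90 [ 85  78  75  74  74  73  73  77  91 121 162 200 225 236 232 216 190 156
 118  84  65  58  57  57  60]
90 [109 109 107 101  92  83  81  97 134 175 204 220 231 237 234 227 222 218
 209 194 179 170 167 164 153]
90 [ 88  79  76  74  74  73  73  77  90 116 150 184 210 223 222 209 186 152
 114  81  63  58  59  63  67]
lid rear/dome (array([0.61777966, 0.0566411 , 1.80822475]), 0.14, np.float64(21.823936462402344))
can/cal px [[493.1 129.8]
 [206.9 196.5]]
```

```bash
python3 -m jog '[[0.3,[-4,0,-4],[0,0,0]],[0.3,[-6,0,-9],[0,0,0]],[0.3,[-6,0,-12],[0,-0.2,0]],[0.3,[-6,0,-12],[0,-0.4,0]],[0.3,[-6,0,-12],[0,-0.4,0]],[0.3,[-6,0,-12],[0,-0.4,0]]]'
python3 - <<'E'
from fit import *
w=viewer.grab_frame('wrist')
for nm,sg in(('flange',LID[:4]),('all',LID)):
    p,z,sc=fit([w],sg,A,.14); d=p-A;print(nm,toair(np.r_[p[:2],0]).round(1),d[2].round(4),round(sc))
print(viewer.search_frame('wrist','can')[:1]);viewer.trace
print('can',proj(w,[W((-132,-119.8,165))]).round(),'cal',proj(w,[W((-132,120,40))]).round(),viewer.search_frame('wrist','caliper')[:1])
for l in (0,.1,.3): print(l,proj(w,[W((-93-66*np.sin(l)-10*np.cos(l),y,106-66*np.cos(l)+10*np.sin(l))) for y in(-11,11)]).round(1).tolist())
print([(np.round(x['bbox'],1),round(x['confidence'],2)) for x in viewer.trace('wrist','lever')[:1]])
E
```

```text
time: 24.85
tcp_pos: [0.6918, -0.2633, 0.1954]
ee_rot: [0.606, 0.773, 0.118, -0.148]
wrist_force: [0.8, 0.3, 0.3]
gripper_width: 0.0277
finger_force: 0.0
flange [-6.1 -1.9  0. ] -0.0459 0
all [-6.1 -1.9  0. ] -0.0459 0
[{'bbox': [437.9, 53.4, 97.2, 106.8], 'confidence': 0.78}]
can [[470. -11.]] cal [[226.  67.]] [{'bbox': [224.2, 76.0, 69.9, 92.7], 'confidence': 0.77}]
0 [[332.1, 45.4], [314.4, 45.3]]
0.1 [[332.1, 49.6], [314.4, 49.5]]
0.3 [[332.4, 56.8], [314.3, 56.8]]
[(array([324.2,  25.1,  38.6,  50.1]), 0.64)]
```

Run:
```python
from fit import *
w=pickle.load(open('w14.pkl','rb'))
for l in (0,.1,.2): print(l,proj(w,[W((-93-66*np.sin(l)-o*np.cos(l),0,106-66*np.cos(l)+o*np.sin(l))) for o in(6,10,14)]).round(1)[:,1])
g=gray(w); print(g[160:200,325].round().astype(int))
t=viewer.grab_frame('top');s=viewer.grab_frame('scene');save(s,'s9');save(t,'t9')
for f in([t],[s],[t,s]):
    for q in (LID[:4],LID):
        p,z,sc=fit(f,q,A,.14);print('lid',toair(np.r_[p[:2],0]).round(1),(p-A)[2].round(3),round(sc))
print(viewer.search_frame('top','can')[:1],viewer.search_frame('top','caliper')[:1],viewer.search_frame('top','tray')[:1])
```

```text
0 [182.3 185.3 188.3]
0.1 [186.8 189.7 192.6]
0.2 [191.  193.7 196.5]
[ 74  74  74  74  74  74  74  75  77  79  80  81  81  81  82  84  92 110
 134 156 173 187 195 200 202 199 183 155 129 116 114 117 130 152 174 185
 187 186 185 185]
lid [ 2.8 -4.9  0. ] -0.003 85
lid [ 0.6 -5.1  0. ] -0.008 160
lid [ 4.9 -8.6  0. ] 0.017 43
lid [ 1.8 -6.8  0. ] 0.008 166
lid [ 3.6 -6.1  0. ] 0.006 61
lid [ 1.2 -5.5  0. ] -0.005 162
[{'bbox': [331.2, 158.6, 14.8, 23.6], 'confidence': 0.86}] [{'bbox': [346.4, 223.6, 25.1, 16.1], 'confidence': 0.78}] [{'bbox': [442.2, 226.1, 20.2, 38.0], 'confidence': 0.84}]
```

```bash
python3 -c "
from station import job
print(job.sign_off())"
```

```text
the job is handed in; nothing more can be done
None
```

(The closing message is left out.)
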